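# Offer up the gearbox cover

## Task

Help me close up the small gearbox on the bench: first press both locating pins in its rim down until they are fully home. Then pick up the cover plate by its rib, carry it over the wooden tool tote without hitting it, and hold it level about a centimetre above the tops of the pins, its two holes over the two pins, without ever touching the gearbox with it, so that I can slip the gasket in underneath. Finish still holding it steady there, do not put it down or let go, and leave the other things on the bench where they are.

Things in the scene. Friction and masses are not known exactly. Their poses are not given: they have to be found in the camera images.
- gearbox: Open-topped aluminium gearbox fixed to the bench, 170 (its x) x 100 (its y) x 60 mm high, gears inside below the rim, a short shaft stub on its +x end. Origin at the centre of its underside; z up; the rim is 60 mm above the bench. It may be left or right of the tote.
- pin_a_top (a point): Centre of the top of one steel locating pin, 14 mm diameter, standing up from the middle of the rim at the gearbox's -x end, 68 mm from its centre.
- pin_b_top (a point): The same for the other pin, at the gearbox's +x end, 68 mm from its centre.
- pin_a (a joint): How far pin a is pressed down, m: 0 = top 22 mm above the rim; 0.010 = fully home on its stop, top 12 mm above the rim (72 mm above the bench). A steady friction of about 8 N resists over the whole travel, then it stops dead; it stays where pushed. Starts 0 to 4 mm down.
- pin_b (a joint): The same for pin b.
- cover: Loose flat aluminium cover, about 0.4 kg, on the bench across the tote from the gearbox: 170 (its x) x 100 (y) x 8 mm, a 22 mm through-hole at the middle of each short end, and a lifting rib on top at its centre: 80 mm long along x, 15 mm wide along y, from the plate up to 42 mm above the underside. Origin: centre of its underside; z up. Fits either way round; balanced about its centre.
- cover_hole_a (a point): Centre of one hole at the level of the plate's underside, 68 mm from the cover's centre towards its -x.
- cover_hole_b (a point): The same for the other hole, towards the cover's +x.
- tote: Open plywood tool tote fixed between gearbox and cover, 300 (its x) x 90 (its y) x 110 mm high, tool handles sticking up to 145 mm above the bench. Origin at the centre of its underside.
- paint_tin: Closed steel paint tin, 100 mm diameter, 120 tall, loose, to be left alone. Origin on its underside.
- screw_jar: Glass jar, 70 mm diameter, 90 tall, loose, to be left alone. Origin on its underside.
- brush_pot: Open steel pot, 80 mm diameter, 90 tall, loose, to be left alone. Origin on its underside.
- hammer: Hammer lying flat, loose, to be left alone. Origin on its underside.
- screwdriver: Screwdriver lying flat, loose, to be left alone. Origin on its underside.
- wrench: Wrench lying flat, loose, to be left alone. Origin on its underside.
- tape_roll: Roll of tape lying flat, 100 mm outer diameter, 25 tall, loose, to be left alone. Origin on its underside.
Mind the look-alikes: they are no part of the job. What is shaped like the cover but black or turquoise is not meant. What is shaped like the gearbox but green is not meant.

How it is judged:
By the outcome, as a careful person would: the job done as asked, in the order asked, and still so for the second after the job is handed in, while the arm keeps its last pose, push and grip.
It also fails if it takes over 64 s, if anything falls off the work surface, if the arm or the gripper's body presses on something with over 40 N, if the wrist force passes 120 N, or if a joint passes its speed limit or range.

## Robot

A 6-joint arm with a two-finger parallel gripper is mounted at the origin on the work surface. World frame = base frame: x ahead of the robot, y to its left, z up, the work surface at z = 0. Lengths are in m, angles in rad, forces in N, time in s.
With the tool pointing down it reaches from about 0.375 to 0.975 m from the base axis. Payload 3.8 kg.
Tool frame: the origin (TCP) lies at the centre of the arm's flange, where the gripper is bolted on; the fingertips stand 173 mm ahead of it and the grasp point (between the pads) lies 155 mm ahead of it (bot.tip_reach is the distance from the TCP to the fingertips, in m); z points along the fingers, y is the line along which they close (so a half turn about z gives the same grasp; the last joint's range is limited). The gripper opens to 85 mm and grips with 20 to 120 N. Pads are 22 mm wide; open, the fingers measure 114 mm over their backs; the gripper's body (76 mm by 85 mm) begins 54 mm behind the grasp point. The pads swing forward as they close: fully open they stand 13 mm farther back than shut.
Start: joints at [-1.344, 0.264, 1.604, -0, 1.274, -0.037], TCP at [0.176, -0.652, 0.405] pointing down, gripper open.
Joint ranges: [-2.63, 2.63], [-0.94, 2.18], [0.31, 2.57], [-1.31, 4.45], [0, 2.66], [-2.55, 2.55]. Speed limits (rad/s): [2.57, 2.57, 3.14, 3.14, 3.14, 3.14].

## Interface

Orientations are given as a rotation vector (axis times angle).
In Python, from workcell import bot gives the robot as it stands.
- The arm moves only by the tool drive_tool, never from a script. Its arguments are lists of equal length, an entry for each row: "claw": the finger opening in mm, from 0 to 85.4; "slide": the shift along the world's x, y, z each as a share of 0.5 m, from -1 to 1, a list of three; "yaw": the turn about the world's z as a share of 180 degrees, from -1 to 1. A call has 1 to 8 rows; each row is the pose to reach, as a shift and turn from the pose commanded when the call began, turning the shorter way round; what a row does not reach only later rows make up. A row lasts 1/12 s, in which the tool goes at most 41.7 mm and 7.16 degrees, less where a joint would pass 70% of its speed; a pose out of reach is approached as far as the arm can. A call with a number of a shift or a turn outside -1 to 1 is refused whole. A call with a gripper value outside its range is refused whole. The fingers move at their own pace and stop on an object; "newtons" is the grip in N (left out, the last holds). Time passes only in rows, so rows that repeat a pose let the fingers close. It gives the time, the measured TCP pose, the force, the opening and the grip force at its end, in the units of the state.
- bot.read_state(): the state, without advancing time (a new reading comes with each control period).
- bot.read_camera(name): name is "scene" or "top" or "wrist"; returns a dict with "color" (420x560x3 uint8, red, green, blue), "depth" (420x560 float32, m along the optical axis (not along the pixel's ray), 0 where there is no reading), "mtx" (3x3 intrinsics, pixels), "eye" and "rotation" of the camera in the world. Camera axes: x right, y up, looking along -z (the intrinsics and any distortion apply to the point x, -y, -z); pixel columns grow to the right and rows downward; lengths in m; the calibration is good to about 2 mm. A picture is of the moment at which its call begins.
- bot.finish_job(): hands the job in; it is judged then, once.
The state is a dict: "time": time; "q": joint angles; "joint_vel": joint speeds; "joint_torque": joint torques, N m; "tool_pos": TCP position; "tcp_rot": TCP orientation; "wrist_force": force on the tool from outside, world axes, zero at the start; "torque": the same for the moment, N m; "width": opening from 0.0 (shut) to 1.0 (fully open); "grip_force": force on a finger pad.
Only numpy, scipy, OpenCV 4.12 (cv2) and the standard library are available. Lean on these libraries where they do the work, as an engineer would, in place of code of your own. Each camera call takes 0.05 s, during which the arm holds its last target. There are 200 camera calls.

## Working session

There is one attempt and no reset: what is moved stays moved. The work goes in short steps, Python scripts to look and compute and a tool call to move; the robot and the scene stay as the last step left them, time stands still between calls to the robot, and variables do not carry over. Pictures are saved under pics/ and viewed, at most 10 in all, crops included, and the job is handed in when it is done.

Besides the shell and the picture viewer there is one more tool, called after ">>>" by a JSON object that holds its "api" and its "payload", one argument or row to a line. drive_tool: Moves the arm, as the interface text tells. Shift numbers are shares of 0.5 m and turn numbers shares of 180 degrees, none past 1 either way. Its arguments: {"type":"object","properties":{"claw":{"type":"array","items":{"type":"number"}},"slide":{"type":"array","items":{"type":"array","items":{"type":"number"}}},"yaw":{"type":"array","items":{"type":"number"}},"newtons":{"type":"number"}},"required":["claw","slide","yaw"]}

```bash
mkdir -p pics; python3 - <<'E'
from workcell import bot
import cv2, numpy as np
print(bot.read_state())
for n in ("top","scene"):
    c=bot.read_camera(n); np.savez(f"{n}0.npz",**c)
    cv2.imwrite(f"pics/{n}0.png",c["color"][:,:,::-1]); print(n,c["mtx"],c["eye"],c["rotation"],[k for k in c])
E
```

```text
{'time': 0.0, 'q': array([-1.34386461e+00,  2.64771308e-01,  1.60539021e+00,  5.47631239e-06,
        1.27367502e+00, -3.69136716e-02]), 'joint_vel': array([-6.93710040e-05, -1.02601762e-03, -6.37979844e-04, -1.07873177e-03,
       -4.61390615e-04,  6.83902322e-04]), 'joint_torque': array([-1.30123917e-03, -5.15110588e+01, -3.67314863e+01, -3.21038951e-04,
        1.28707982e-02, -1.31652530e-05]), 'tool_pos': array([ 0.17594964, -0.65131019,  0.40334059]), 'tcp_rot': array([-3.11208024e+00, -4.12949866e-01,  3.25956539e-04]), 'wrist_force': array([ 1.14319934, -0.68255626, -0.18513182]), 'torque': array([ 0.01320447,  0.02400415, -0.04070321]), 'grip_force': 0.0, 'width': 0.9991164968938712}
top [[440.34865633   0.         285.61953548]
 [  0.         440.34865633 207.52912232]
 [  0.           0.           1.        ]] [0.34374684 0.00315827 1.32300715] [ 0.06463563 -0.10532861 -1.55476096] ['color', 'depth', 'mtx', 'eye', 'rotation']
scene [[483.17004942   0.         277.61519434]
 [  0.         483.17004942 203.38223174]
 [  0.           0.           1.        ]] [1.25999651 0.6893077  0.87697553] [0.44888718 1.04947683 2.0951195 ] ['color', 'depth', 'mtx', 'eye', 'rotation']
```

View pics/top0.png

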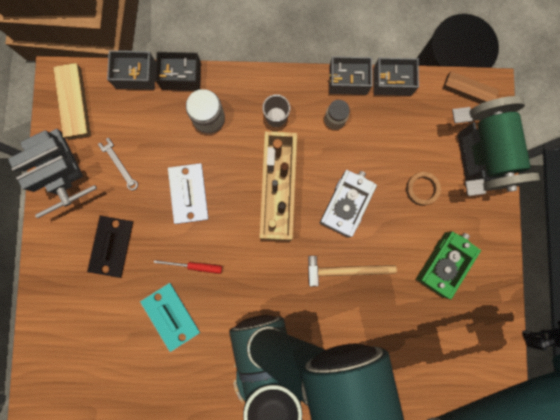

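View pics/scene0.png

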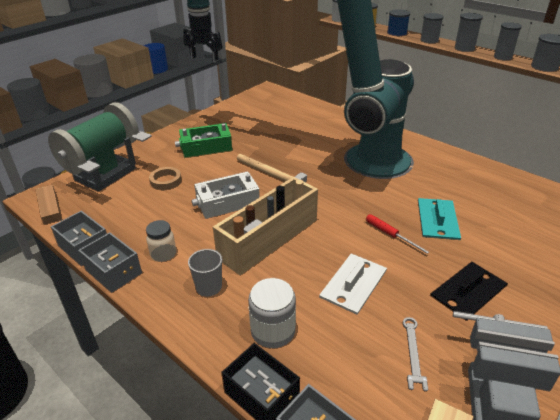

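The top view shows the white cover at about (187,193), holes at either end, and the tote at (279,186). The aluminium gearbox is at (349,202), with pins near (365,180) and (335,225). The arm doesn't hide any of these. Next I measure the cover and gearbox.

```bash
cat > h.py <<'E'
import numpy as np, cv2
from scipy.spatial.transform import Rotation as R
def ray(c,uv):
    uv=np.atleast_2d(uv).astype(float); K=c["mtx"]
    d=np.c_[(uv[:,0]-K[0,2])/K[0,0],-(uv[:,1]-K[1,2])/K[1,1],-np.ones(len(uv))]
    return d@R.from_rotvec(c["rotation"]).as_matrix().T
def plane(c,uv,z):
    d=ray(c,uv); e=c["eye"]; return e+d*((z-e[2])/d[:,2])[:,None]
def cloud(c):
    h,w=c["depth"].shape; v,u=np.mgrid[:h,:w]
    return (c["eye"]+ray(c,np.c_[u.ravel(),v.ravel()])*c["depth"].reshape(-1,1)).reshape(h,w,3)
def pix(c,p):
    q=(np.atleast_2d(p)-c["eye"])@R.from_rotvec(c["rotation"]).as_matrix(); K=c["mtx"]
    return np.c_[K[0,0]*q[:,0]/-q[:,2]+K[0,2],-K[1,1]*q[:,1]/-q[:,2]+K[1,2]]
E
python3 - <<'E'
from h import *
c=dict(np.load("top0.npz")); P=cloud(c)
hsv=cv2.cvtColor(c["color"],cv2.COLOR_RGB2HSV)
m=((hsv[...,1]<60)&(hsv[...,2]>110)).astype(np.uint8)
print("bench z",np.median(P[230:250,250:290,2]))
for n,(u0,u1,v0,v1),z in (("cover",(155,220,155,235),.008),("gearbox",(310,385,160,245),.06)):
    mm=np.zeros_like(m); mm[v0:v1,u0:u1]=m[v0:v1,u0:u1]
    k=max(cv2.findContours(mm,cv2.RETR_EXTERNAL,cv2.CHAIN_APPROX_NONE)[0],key=cv2.contourArea)
    w=plane(c,k[:,0],z)[:,:2]; r=cv2.minAreaRect((w*1000).astype(np.float32)); print(n,r, "depth z pct",np.percentile(P[mm>0][:,2],[5,25,50,75,95]))
for n,(u,v) in dict(tote=(279,160),tin=(204,108),pot=(276,110),jar=(338,113)).items(): print(n,P[v,u])
t=P[125:245,255:305]; s=t[(t[...,2]>.095)]; print("tote",s.min(0),s.max(0), cv2.minAreaRect((s[:,:2]*1000).astype(np.float32)))
im=c["color"][:,:,::-1]
a=cv2.resize(im[155:245,150:230],None,fx=5,fy=5,interpolation=cv2.INTER_CUBIC);b=cv2.resize(im[155:245,310:390],None,fx=5,fy=5,interpolation=cv2.INTER_CUBIC)
cv2.imwrite("pics/crop1.png",np.hstack([a,b])[:, :800])
E
```

```text
bench z 0.0028626715313588846
cover ((526.36572265625, 264.7855224609375), (172.6353302001953, 102.91873168945312), 8.876700401306152) depth z pct [0.0027462  0.00634747 0.00849277 0.01075227 0.0415795 ]
gearbox ((504.4873046875, -213.21575927734375), (105.3934097290039, 188.6208953857422), 65.398681640625) depth z pct [0.00609383 0.03911706 0.0570003  0.0604183  0.06428253]
tote [ 0.63072758 -0.00805249  0.0144358 ]
tin [0.75213338 0.20529718 0.11971211]
pot [0.7894284  0.00338675 0.00541095]
jar [ 0.75636701 -0.17638455  0.08827052]
tote [ 0.34374684 -0.05440214  0.09507002] [0.69142384 0.04273862 1.32300715] ((517.2902221679688, -4.752754211425781), (90.1588363647461, 347.4085998535156), 88.24612426757812)
```

View pics/crop1.png

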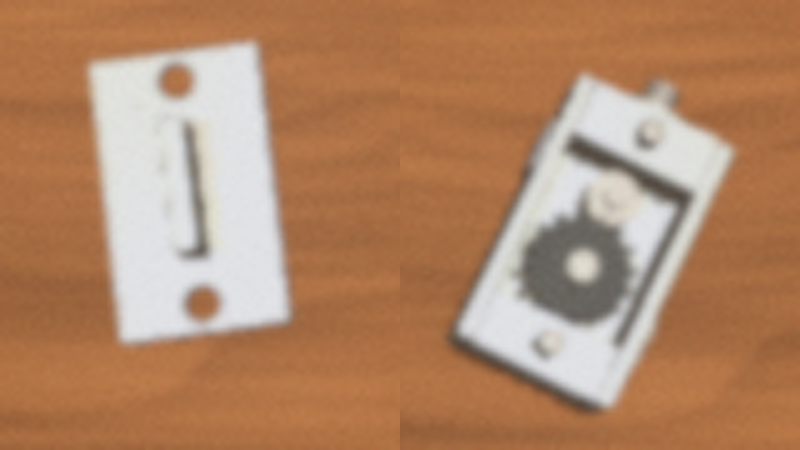

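The crop shows the cover holes at crop (177,81) and (202,303). The pin tops are at about (651,132) and (548,343). The shaft stub at (660,92) marks the +x end, so pin b is the upper one.

```bash
python3 - <<'E'
from h import *
c=dict(np.load("top0.npz")); P=cloud(c)
f=lambda x,y,u0:((x+.5)/5-.5+u0,(y+.5)/5-.5+155)
g=cv2.cvtColor(c["color"],cv2.COLOR_RGB2HSV)
# cover holes: centroid of brown px around guesses, rim at z=.008
H=[]
for x,y in((177,81),(202,303)):
    u,v=f(x,y,150); v0,u0=int(v)-7,int(u)-7
    s=(g[v0:v0+15,u0:u0+15,1].astype(float)-50).clip(0,None); yy,xx=np.mgrid[:15,:15]
    q=((xx*s).sum()/s.sum()+u0,(yy*s).sum()/s.sum()+v0); H.append(plane(c,q,.008)[0]); print("hole",q,H[-1])
G=[]
for x,y in((251,130),(148,340)):
    q=f(x,y,310); G.append(plane(c,q,.08)[0]); w=P[int(q[1])-3:int(q[1])+4,int(q[0])-3:int(q[0])+4,2]; print("pin",q,G[-1],"z",w.max(),np.round(w[2:5,2:5],3).tolist())
for n,(a,b) in dict(cover=H,gb=G).items():
    print(n,"mid",(a+b)/2,"len",np.linalg.norm(a-b),"yaw",np.degrees(np.arctan2(*(a-b)[1::-1])))
for k in (.095,.12):
  s=P[125:250,255:305]; s=s[(s[...,2]>k)&(s[...,2]<.2)]; print("tote",s.min(0),s.max(0))
E
```

```text
hole (np.float64(184.10511607910576), np.float64(166.86349957007738)) [0.60572081 0.27778296 0.008     ]
hole (np.float64(191.14250614250614), np.float64(217.18427518427518)) [0.45378017 0.25120351 0.008     ]
pin (359.8, 180.6) [ 0.56046284 -0.24041053  0.08      ] z 1.32300714528304 [[0.059, 0.075, 0.077], [0.077, 0.083, 0.075], [1.323, 0.081, 0.078]]
pin (339.2, 222.6) [ 0.43866391 -0.18098582  0.08      ] z 0.08431345349445407 [[0.057, 0.082, 0.083], [0.078, 0.081, 0.084], [0.083, 0.084, 0.083]]
cover mid [0.52975049 0.26449324 0.008     ] len 0.15424792645494215 yaw 9.922526862164379
gb mid [ 0.49956337 -0.21069817  0.08      ] len 0.1355222276010586 yaw -26.007375280326396
tote [ 0.389507   -0.05440214  0.09507002] [0.69142384 0.04273862 0.15143052]
tote [ 0.42053607 -0.03235119  0.12007783] [0.66212931 0.02021148 0.15143052]
```

>>> {"api": "drive_tool", "payload": {
  "claw": [0, 0, 0, 0, 0, 0, 0, 0],
  "slide": [
    [0.648, 0.882, 0],
    [0.648, 0.882, 0],
    [0.648, 0.882, 0],
    [0.648, 0.882, 0],
    [0.648, 0.882, 0],
    [0.648, 0.882, 0],
    [0.648, 0.882, 0],
    [0.648, 0.882, 0]
  ],
  "yaw": [-0.034, -0.034, -0.034, -0.034, -0.034, -0.034, -0.034, -0.034]
}}

```text
time: 0.77
tool_pos: [0.3739, -0.3811, 0.4043]
tcp_rot: [-3.131, -0.246, 0.0]
wrist_force: [-0.0, -0.4, 0.1]
width: 0.001
grip_force: 0.0
```

>>> {"api": "drive_tool", "payload": {
  "claw": [0, 0, 0, 0, 0, 0],
  "slide": [
    [0.252, 0.342, 0],
    [0.252, 0.342, 0],
    [0.252, 0.342, 0],
    [0.252, 0.342, 0],
    [0.252, 0.342, 0],
    [0.252, 0.342, 0]
  ],
  "yaw": [0, 0, 0, 0, 0, 0]
}}

```text
time: 1.27
tool_pos: [0.502, -0.2071, 0.4044]
tcp_rot: [-3.128, -0.254, -0.003]
wrist_force: [0.0, 0.6, 0.1]
width: 0.002
grip_force: 0.0
```

```bash
python3 - <<'E'
from workcell import bot
import cv2, numpy as np
c=bot.read_camera("wrist"); np.savez("w1.npz",**c); print(bot.read_state()["tool_pos"],c["eye"],c["rotation"],c["mtx"])
cv2.imwrite("pics/w1.png",c["color"][:,:,::-1])
E
```

```text
[ 0.50112125 -0.20861007  0.40423434] [ 0.5738852  -0.19623999  0.37328923] [-0.23627108  0.20330101 -1.39752503] [[323.55628761   0.         277.96676064]
 [  0.         323.55628761 212.47688329]
 [  0.           0.           1.        ]]
```

View pics/w1.png

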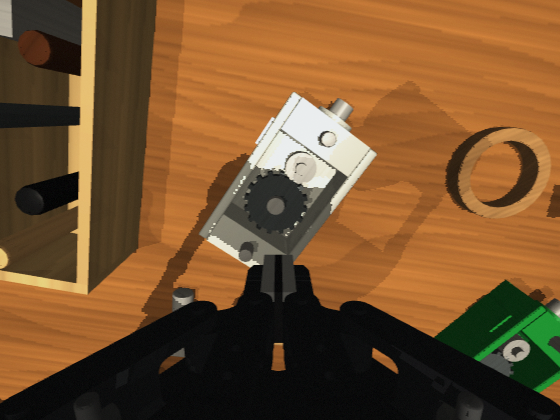

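The wrist view shows the gearbox with the pin b top at about (327,138) and the pin a top at about (246,251). The shut fingertips are at (278,258).

```bash
python3 - <<'E'
from h import *
c=dict(np.load("w1.npz")); P=cloud(c)
for n,(u,v) in dict(b=(327,138),a=(246,251)).items():
    w=P[v-12:v+13,u-12:u+13].reshape(-1,3); m=(w[:,2]>.070)&(w[:,2]<.09); t=w[m]
    print(n,"ray",plane(c,(u,v),.08)[0],"cloud n",len(t),t.mean(0),np.median(t,0))
    for dv in range(-8,9,4): print(np.round(P[v+dv,u-12:u+13:3,2],3))
E
```

```text
b ray [ 0.56330184 -0.24138361  0.08      ] cloud n 204 [ 0.56253323 -0.24213955  0.07837944] [ 0.56256049 -0.24214193  0.07870997]
[0.059 0.06  0.06  0.061 0.061 0.059 0.059 0.059 0.059]
[0.06  0.058 0.071 0.078 0.079 0.078 0.078 0.06  0.058]
[0.059 0.061 0.08  0.079 0.079 0.077 0.078 0.059 0.059]
[0.059 0.06  0.078 0.079 0.078 0.079 0.079 0.058 0.06 ]
[0.06  0.06  0.058 0.077 0.079 0.079 0.059 0.059 0.06 ]
a ray [ 0.44455046 -0.18517641  0.08      ] cloud n 187 [ 0.44137525 -0.18440083  0.07879337] [ 0.44186539 -0.18440051  0.07991429]
[0.059 0.06  0.058 0.063 0.066 0.061 0.059 0.059 0.06 ]
[0.059 0.06  0.068 0.074 0.075 0.072 0.064 0.059 0.059]
[0.059 0.058 0.08  0.079 0.079 0.081 0.07  0.059 0.059]
[0.06  0.059 0.08  0.079 0.081 0.08  0.059 0.059 0.061]
[-0.001  0.059  0.08   0.08   0.08   0.08   0.06   0.373  0.06 ]
```

>>> {"api": "drive_tool", "payload": {
  "claw": [0, 0, 0, 0, 0, 0, 0, 0],
  "slide": [
    [-0.118, 0.05, -0.1],
    [-0.118, 0.05, -0.1],
    [-0.118, 0.05, -0.272],
    [-0.118, 0.05, -0.272],
    [-0.118, 0.05, -0.272],
    [-0.118, 0.05, -0.272],
    [-0.118, 0.05, -0.272],
    [-0.118, 0.05, -0.272]
  ],
  "yaw": [0, 0, 0, 0, 0, 0, 0, 0]
}}

```text
time: 1.98
tool_pos: [0.4419, -0.1883, 0.2715]
tcp_rot: [3.13, 0.245, 0.006]
wrist_force: [0.0, 0.8, 0.9]
width: -0.001
grip_force: 0.0
```

```bash
python3 - <<'E'
from workcell import bot
s=bot.read_state(); print(s["tool_pos"],s["tcp_rot"],s["wrist_force"],bot.tip_reach)
E
```

```text
[ 0.44186178 -0.18825714  0.27148239] [3.12952953 0.24518583 0.00620563] [0.02545804 0.82284507 0.8938789 ] 0.1734
```

>>> {"api": "drive_tool", "payload": {
  "claw": [0, 0, 0, 0, 0, 0, 0, 0],
  "slide": [
    [0, 0.006, 0],
    [0, 0.006, -0.01],
    [0, 0.006, -0.02],
    [0, 0.006, -0.03],
    [0, 0.006, -0.036],
    [0, 0.006, -0.042],
    [0, 0.006, -0.046],
    [0, 0.006, -0.05]
  ],
  "yaw": [0, 0, 0, 0, 0, 0, 0, 0]
}}

```text
time: 2.65
tool_pos: [0.441, -0.1843, 0.2451]
tcp_rot: [3.131, 0.247, 0.001]
wrist_force: [-7.6, 4.1, 29.3]
width: -0.0
grip_force: 14.6
```

>>> {"api": "drive_tool", "payload": {
  "claw": [0, 0, 0],
  "slide": [
    [0, 0, -0.003],
    [0, 0, -0.004],
    [0, 0, -0.004]
  ],
  "yaw": [0, 0, 0]
}}

```text
time: 2.9
tool_pos: [0.4412, -0.1843, 0.2451]
tcp_rot: [3.132, 0.247, 0.001]
wrist_force: [-9.9, 3.9, 27.6]
width: 0.002
grip_force: 13.6
```

>>> {"api": "drive_tool", "payload": {
  "claw": [0, 0, 0, 0, 0, 0, 0, 0],
  "slide": [
    [0, 0, 0.064],
    [0, 0, 0.064],
    [0.242, -0.115, 0.064],
    [0.242, -0.115, 0.064],
    [0.242, -0.115, 0.064],
    [0.242, -0.115, 0.064],
    [0.242, -0.115, 0.064],
    [0.242, -0.115, 0.064]
  ],
  "yaw": [0, 0, 0, 0, 0, 0, 0, 0]
}}

```text
time: 3.57
tool_pos: [0.5611, -0.2414, 0.2724]
tcp_rot: [-3.131, -0.246, 0.004]
wrist_force: [0.3, 0.9, 0.1]
width: -0.0
grip_force: 0.0
```

```bash
python3 - <<'E'
from workcell import bot
from h import *
c=bot.read_camera("wrist"); np.savez("w2.npz",**c); P=cloud(c)
print(pix(c,[[.5625,-.242,.079],[.4415,-.1845,.072]]))
s=bot.read_state(); print(s["tool_pos"],s["wrist_force"])
E
```

```text
[[277.94123276 252.58314407]
 [163.43909324 402.24909098]]
[ 0.56031824 -0.24097307  0.27243279] [-0.00896388  0.08669048 -0.09230644]
```

>>> {"api": "drive_tool", "payload": {
  "claw": [0, 0, 0, 0, 0, 0, 0, 0],
  "slide": [
    [0.004, -0.002, 0],
    [0.004, -0.002, -0.02],
    [0.004, -0.002, -0.03],
    [0.004, -0.002, -0.04],
    [0.004, -0.002, -0.048],
    [0.004, -0.002, -0.054],
    [0.004, -0.002, -0.06],
    [0.004, -0.002, -0.062]
  ],
  "yaw": [0, 0, 0, 0, 0, 0, 0, 0]
}}

```text
time: 4.28
tool_pos: [0.5628, -0.2423, 0.2452]
tcp_rot: [-3.131, -0.246, 0.003]
wrist_force: [-10.0, 5.0, 23.9]
width: -0.001
grip_force: 12.2
```

>>> {"api": "drive_tool", "payload": {
  "claw": [0, 0],
  "slide": [
    [0, 0, -0.003],
    [0, 0, -0.003]
  ],
  "yaw": [0, 0]
}}

```text
time: 4.45
tool_pos: [0.5628, -0.2423, 0.2452]
tcp_rot: [-3.131, -0.247, 0.003]
wrist_force: [-12.0, 5.3, 26.9]
width: -0.001
grip_force: 12.9
```

>>> {"api": "drive_tool", "payload": {
  "claw": [0, 0, 0, 0, 0, 0, 0, 0],
  "slide": [
    [0, 0, 0.32],
    [0, 0, 0.32],
    [-0.26, 0.06, 0.32],
    [-0.26, 0.06, 0.32],
    [-0.26, 0.06, 0.32],
    [-0.26, 0.06, 0.32],
    [-0.26, 0.06, 0.32],
    [-0.26, 0.06, 0.32]
  ],
  "yaw": [0, 0, 0, 0, 0, 0, 0, 0]
}}

```text
time: 5.12
tool_pos: [0.4326, -0.2123, 0.4023]
tcp_rot: [3.13, 0.245, 0.005]
wrist_force: [-0.3, -0.5, -0.5]
width: 0.003
grip_force: 0.0
```

>>> {"api": "drive_tool", "payload": {
  "claw": [85, 85, 85],
  "slide": [
    [0, 0, 0],
    [0, 0, 0],
    [0, 0, 0]
  ],
  "yaw": [0, 0, 0]
}}

```text
time: 5.37
tool_pos: [0.434, -0.2126, 0.3999]
tcp_rot: [-3.131, -0.247, 0.003]
wrist_force: [1.1, 0.1, -0.2]
width: 0.418
grip_force: 0.0
```

```bash
python3 - <<'E'
from workcell import bot
from h import *
import scipy.ndimage as nd
T=[]
for i in range(3):
    c=bot.read_camera("wrist"); P=cloud(c); np.savez("w3.npz",**c)
    r=[]
    for n,g in dict(a=(.4415,-.1845),b=(.5625,-.242)).items():
        m=(np.hypot(P[...,0]-g[0],P[...,1]-g[1])<.016)&(P[...,2]>.067)&(P[...,2]<.09)
        t=P[m]; u=np.argwhere(m); k=cv2.minEnclosingCircle(u[:,::-1].astype(np.float32)); z=np.percentile(t[:,2],60)
        r.append(plane(c,u.mean(0)[::-1],.072)[0]); print(n,len(t),t.mean(0),z,"ray",r[-1],k)
    d=r[1]-r[0]; print("mid",(r[0]+r[1])/2,"len",np.linalg.norm(d),"yaw",np.degrees(np.arctan2(d[1],d[0])))
s=bot.read_state();print(s["tool_pos"],s["tcp_rot"],s["time"])
cv2.imwrite("pics/w3.png",c["color"][:,:,::-1])
E
```

```text
a 175 [ 0.44018259 -0.18419314  0.07119555] 0.0715685519957609 ray [ 0.44036868 -0.18424089  0.072     ] ((248.14999389648438, 184.85000610351562), 7.419323444366455)
b 239 [ 0.56186554 -0.24246216  0.07129862] 0.07164212673698281 ray [ 0.56174929 -0.24236692  0.072     ] ((336.3793029785156, 54.86206817626953), 9.241543769836426)
mid [ 0.50105898 -0.21330391  0.072     ] len 0.13458042486128005 yaw -25.588553350806066
a 176 [ 0.44016568 -0.18421758  0.07119935] 0.07148682946022289 ray [ 0.4403507  -0.18426361  0.072     ] ((248.2142791748047, 184.7857208251953), 7.508589267730713)
b 238 [ 0.56188421 -0.24246425  0.07137927] 0.07168374651336665 ray [ 0.56178307 -0.24238026  0.072     ] ((336.0, 54.5), 9.013978004455566)
mid [ 0.50106688 -0.21332193  0.072     ] len 0.13462305104110084 yaw -25.575436016252493
a 175 [ 0.44015846 -0.18424398  0.07112322] 0.071435674401681 ray [ 0.44035956 -0.18429502  0.072     ] ((248.14999389648438, 184.85000610351562), 7.419323444366455)
b 240 [ 0.56182617 -0.24239273  0.07125186] 0.07160834503593436 ray [ 0.56170059 -0.24229265  0.072     ] ((336.0, 54.5), 9.013978004455566)
mid [ 0.50103008 -0.21329383  0.072     ] len 0.134489293739882 yaw -25.546499738909006
[ 0.4338686  -0.21260507  0.40017694] [-3.13084218e+00 -2.46769256e-01  2.43484422e-03] 5.5167
```

View pics/w3.png

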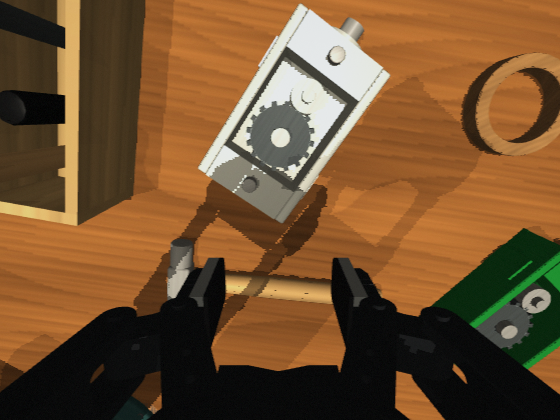

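Both pin tops now measure about 72 mm, so both are home. They sit at about (336,54) and (248,185) in this view. Next I move over to the cover.

>>> {"api": "drive_tool", "payload": {
  "claw": [85, 85, 85, 85, 85, 85, 85, 85],
  "slide": [
    [0.032, 0.925, 0],
    [0.032, 0.925, 0],
    [0.032, 0.925, 0],
    [0.032, 0.925, 0],
    [0.032, 0.925, 0],
    [0.032, 0.925, 0],
    [0.032, 0.925, 0],
    [0.032, 0.925, 0]
  ],
  "yaw": [0, 0, 0, 0, 0, 0, 0, 0]
}}

```text
time: 6.18
tool_pos: [0.4447, 0.1228, 0.401]
tcp_rot: [3.132, 0.247, 0.0]
wrist_force: [1.6, -0.2, -0.6]
width: 0.994
grip_force: 0.0
```

```bash
python3 -c "
from workcell import bot
s=bot.read_state();print(s['tool_pos'],s['time'])"
```

```text
[0.4446905  0.12280784 0.40102348] 6.1833
```

>>> {"api": "drive_tool", "payload": {
  "claw": [85, 85, 85, 85, 85, 85],
  "slide": [
    [0.01, 0.26, 0],
    [0.01, 0.26, 0],
    [0.01, 0.26, 0],
    [0.01, 0.26, 0],
    [0.01, 0.26, 0],
    [0.01, 0.26, 0]
  ],
  "yaw": [0, 0, 0, 0, 0, 0]
}}

```text
time: 6.68
tool_pos: [0.4499, 0.2508, 0.4004]
tcp_rot: [3.13, 0.249, -0.002]
wrist_force: [0.1, 0.1, 0.5]
width: 0.997
grip_force: 0.0
```

```bash
python3 - <<'E'
from workcell import bot
from h import *
c=bot.read_camera("wrist"); P=cloud(c); np.savez("w4.npz",**c)
s=bot.read_state();print(s["tool_pos"],s["tcp_rot"],s["time"])
hsv=cv2.cvtColor(c["color"],cv2.COLOR_RGB2HSV)
near=(abs(P[...,0]-.527)<.11)&(abs(P[...,1]-.265)<.08)
m=((hsv[...,1]<70)&(hsv[...,2]>90)&near&(P[...,2]<.013)&(P[...,2]>-.01)).astype(np.uint8)
k=max(cv2.findContours(m,cv2.RETR_EXTERNAL,cv2.CHAIN_APPROX_NONE)[0],key=cv2.contourArea)
print("plate",cv2.minAreaRect((plane(c,k[:,0],.008)[:,:2]*1000).astype(np.float32)), "z",np.median(P[m>0][:,2]))
rib=P[near&(P[...,2]>.036)&(P[...,2]<.05)]
print("rib",len(rib),cv2.minAreaRect((rib[:,:2]*1000).astype(np.float32)),np.median(rib[:,2]))
cv2.imwrite("pics/w4.png",c["color"][:,:,::-1])
E
```

```text
[0.44991313 0.25004143 0.40053411] [ 3.13070710e+00  2.46430951e-01 -1.97090920e-03] 6.7333
plate ((528.4223022460938, 263.2745056152344), (169.5724334716797, 100.67353820800781), 8.798118591308594) z 0.007579435976694693
rib 1308 ((528.0758056640625, 263.9033203125), (79.41704559326172, 14.234153747558594), 9.43100643157959) 0.041457211646251046
```

View pics/w4.png

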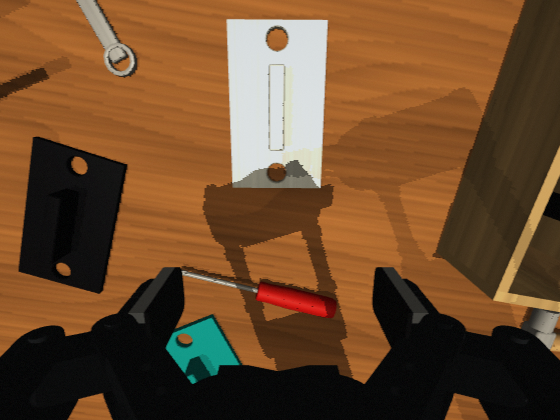

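The cover is at the top centre, with its rib at about (277,108) and holes at (277,38) and (277,173). Plate and rib agree on a centre of (0.528, 0.2635) and a yaw of about 9°, which already matches the tool.

>>> {"api": "drive_tool", "payload": {
  "claw": [85, 85, 85, 85, 85, 85, 85, 85],
  "slide": [
    [0.157, 0.027, -0.05],
    [0.157, 0.027, -0.1],
    [0.157, 0.027, -0.32],
    [0.157, 0.027, -0.32],
    [0.157, 0.027, -0.32],
    [0.157, 0.027, -0.32],
    [0.157, 0.027, -0.32],
    [0.157, 0.027, -0.32]
  ],
  "yaw": [0, 0, 0, 0, 0, 0, 0, 0]
}}

```text
time: 7.4
tool_pos: [0.5294, 0.2633, 0.2431]
tcp_rot: [-3.132, -0.244, -0.003]
wrist_force: [-0.2, 0.4, 1.0]
width: 0.998
grip_force: 0.0
```

>>> {"api": "drive_tool", "payload": {
  "claw": [85, 85],
  "slide": [
    [0, 0, 0],
    [0, 0, 0]
  ],
  "yaw": [0, 0]
}}

```text
time: 7.57
tool_pos: [0.5298, 0.2644, 0.2448]
tcp_rot: [-3.13, -0.246, -0.009]
wrist_force: [1.0, 0.4, 0.6]
width: 0.99
grip_force: 0.0
```

>>> {"api": "drive_tool", "payload": {
  "claw": [85, 85, 85, 85, 85, 30, 10, 10],
  "slide": [
    [-0.002, -0.001, -0.05],
    [-0.002, -0.001, -0.09],
    [-0.002, -0.001, -0.115],
    [-0.002, -0.001, -0.115],
    [-0.002, -0.001, -0.115],
    [-0.002, -0.001, -0.115],
    [-0.002, -0.001, -0.115],
    [-0.002, -0.001, -0.115]
  ],
  "yaw": [0, 0, 0, 0, 0, 0, 0, 0],
  "newtons": 70
}}

```text
time: 8.23
tool_pos: [0.5281, 0.264, 0.1852]
tcp_rot: [-3.131, -0.246, -0.004]
wrist_force: [0.1, 0.2, 0.3]
width: 0.599
grip_force: 0.0
```

>>> {"api": "drive_tool", "payload": {
  "claw": [5, 5, 5, 5, 5, 5],
  "slide": [
    [0, 0, 0],
    [0, 0, 0],
    [0, 0, 0],
    [0, 0, 0],
    [0, 0, 0],
    [0, 0, 0]
  ],
  "yaw": [0, 0, 0, 0, 0, 0],
  "newtons": 70
}}

```text
time: 8.73
tool_pos: [0.5277, 0.2638, 0.1843]
tcp_rot: [-3.132, -0.246, -0.001]
wrist_force: [-1.1, -0.6, 5.0]
width: 0.165
grip_force: 69.5
```

>>> {"api": "drive_tool", "payload": {
  "claw": [5, 5, 5, 5, 5, 5, 5, 5],
  "slide": [
    [0, 0, 0.02],
    [0, 0, 0.06],
    [0, 0, 0.12],
    [0, 0, 0.18],
    [0, 0, 0.24],
    [0, 0, 0.31],
    [0, 0, 0.38],
    [0, 0, 0.43]
  ],
  "yaw": [0, 0, 0, 0, 0, 0, 0, 0]
}}

```text
time: 9.4
tool_pos: [0.527, 0.2634, 0.4009]
tcp_rot: [-3.132, -0.246, -0.001]
wrist_force: [2.1, 0.4, -4.7]
width: 0.164
grip_force: 68.7
```

>>> {"api": "drive_tool", "payload": {
  "claw": [5, 5],
  "slide": [
    [0, 0, 0],
    [0, 0, 0]
  ],
  "yaw": [0, 0]
}}

```text
time: 9.57
tool_pos: [0.5273, 0.2636, 0.3993]
tcp_rot: [-3.131, -0.246, -0.003]
wrist_force: [-0.4, -0.5, -6.7]
width: 0.166
grip_force: 68.7
```

```bash
python3 - <<'E'
from workcell import bot
from h import *
s=bot.read_state();print(s["tool_pos"],s["tcp_rot"],s["wrist_force"],s["torque"],s["time"])
c=bot.read_camera("scene"); w=bot.read_camera("wrist"); np.savez("w5.npz",**w)
cv2.imwrite("pics/lift.png",np.hstack([cv2.resize(x["color"],(400,300))[:,:,::-1] for x in (c,w)]))
E
```

```text
[0.52733684 0.26356631 0.39925362] [-3.13134866e+00 -2.46333845e-01 -2.84437135e-03] [-0.37681216 -0.46049463 -6.68634883] [0.03956761 0.05232315 0.02069301] 9.5667
```

View pics/lift.png

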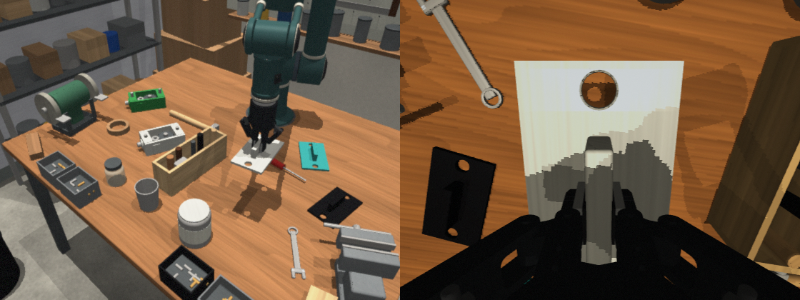

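The lift worked: the cover hangs level from the rib. Its front hole is at about (600,90) in the right half, which is (280,126) at full size. I'll measure where the cover sits in the grip while carrying it over.

>>> {"api": "drive_tool", "payload": {
  "claw": [5, 5, 5, 5, 5, 5, 5, 5],
  "slide": [
    [-0.003, -0.04, 0],
    [-0.052, -0.954, 0],
    [-0.052, -0.954, 0],
    [-0.052, -0.954, 0],
    [-0.052, -0.954, 0],
    [-0.052, -0.954, 0],
    [-0.052, -0.954, 0],
    [-0.052, -0.954, 0]
  ],
  "yaw": [0, 0, 0, 0, 0, 0, 0, 0]
}}

```text
time: 10.33
tool_pos: [0.5085, -0.0493, 0.3947]
tcp_rot: [-3.13, -0.247, 0.01]
wrist_force: [0.9, -0.4, -4.8]
width: 0.164
grip_force: 69.4
```

```bash
cat > hole.py <<'E'
from h import *
def hole(c,tcp,rv,zu):
    """front hole centre and yaw of plate in world; zu = underside height"""
    P=cloud(c); hsv=cv2.cvtColor(c["color"],cv2.COLOR_RGB2HSV)
    x=R.from_rotvec(rv).as_matrix()[:,0]; g=pix(c,[[*(tcp[:2]+.068*x[:2]),zu+.008]])[0]
    m=(abs(P[...,2]-zu-.008)<.012).astype(np.uint8)
    ks,hi=cv2.findContours(m,cv2.RETR_CCOMP,cv2.CHAIN_APPROX_NONE)
    best=[k for k,h in zip(ks,hi[0]) if h[3]>=0 and cv2.contourArea(k)>300 and cv2.pointPolygonTest(k,tuple(map(float,g)),False)>=0][0]
    w=plane(c,best[:,0],zu+.008)[:,:2]
    e=cv2.fitEllipse((w*1000).astype(np.float32))
    o=max(ks,key=cv2.contourArea)[:,0]
    return np.array(e[0])/1000,e[1],P[m>0][:,2].mean(),o,g,m
E
python3 - <<'E'
from hole import *
c=dict(np.load("w5.npz")); tcp=np.array([.5273,.2636,.3992]); rv=[-3.1313,-.2463,-.0028]
h,d,z,o,g,m=hole(c,tcp,rv,.215)
M=R.from_rotvec(rv).as_matrix(); print(h,d,z,"guess px",g,"hole in tool frame",(h-tcp[:2])@M[:2,:2])
# front edge
P=plane(c,o,.223)[:,:2]; T=(P-tcp[:2])@M[:2,:2]
f=T[(T[:,0]>.075)&(abs(T[:,1])<.04)]; print("front edge fit x=",np.polyfit(f[:,1],f[:,0],1),"deg",np.degrees(np.arctan(np.polyfit(f[:,1],f[:,0],1)[0])))
for s in(1,-1):
    f=T[(T[:,0]>.0)&(T[:,0]<.075)&(T[:,1]*s>.045)]; 
    if len(f)>9:q=np.polyfit(f[:,0],f[:,1],1);print("side",s,q,np.degrees(np.arctan(q[0])))
E
```

```text
[0.59423987 0.27282407] (20.632976531982422, 20.685752868652344) 0.21995171162033325 guess px [274.42044942 124.81008513] hole in tool frame [0.0675587  0.00135528]
front edge fit x= [0.00068599 0.08378482] deg 0.039304533999258505
side 1 [0.00023593 0.05006034] 0.013517871843943497
side -1 [ 0.00155518 -0.0473714 ] 0.08910521857182385
```

>>> {"api": "drive_tool", "payload": {
  "claw": [5, 5, 5, 5, 5, 5, 5, 5],
  "slide": [
    [-0.014, -0.328, 0],
    [-0.014, -0.328, 0],
    [-0.014, -0.328, 0],
    [-0.014, -0.328, 0],
    [-0.014, -0.328, 0],
    [-0.014, -0.328, 0],
    [-0.014, -0.328, 0],
    [-0.014, -0.328, 0]
  ],
  "yaw": [-0.192, -0.192, -0.192, -0.192, -0.192, -0.192, -0.192, -0.192]
}}

```text
time: 11.0
tool_pos: [0.5027, -0.2107, 0.3962]
tcp_rot: [-3.063, 0.69, 0.007]
wrist_force: [0.4, -0.2, -5.3]
width: 0.167
grip_force: 70.2
```

>>> {"api": "drive_tool", "payload": {
  "claw": [5, 5],
  "slide": [
    [0, 0, 0],
    [0, 0, 0]
  ],
  "yaw": [0, 0]
}}

```text
time: 11.17
tool_pos: [0.5033, -0.2104, 0.3981]
tcp_rot: [-3.064, 0.69, 0.002]
wrist_force: [-0.1, -1.1, -3.9]
width: 0.167
grip_force: 70.2
```

```bash
cat > chk.py <<'E'
from workcell import bot
from hole import *
import sys
s=bot.read_state(); c=bot.read_camera("wrist"); np.savez("w6.npz",**c)
tcp,rv=s["tool_pos"],s["tcp_rot"]; M=R.from_rotvec(rv).as_matrix(); zu=tcp[2]-.1843
print("t",s["time"],tcp,"yaw",np.degrees(np.arctan2(M[1,0],M[0,0])),"tilt",np.degrees(np.arccos(-M[2,2])),"zu",zu,s["wrist_force"],s["grip_force"])
h,d,z,o,g,m=hole(c,tcp,rv,zu); T=(plane(c,o,zu+.008)[:,:2]-tcp[:2])@M[:2,:2]
print("hole",h,d,"plate z",z,"tool",(h-tcp[:2])@M[:2,:2])
y=[np.median(T[(T[:,0]>0)&(T[:,0]<.075)&(T[:,1]*k>.04)][:,1]) for k in(1,-1)]; print("sides",y)
f=T[(T[:,0]>.075)&(abs(T[:,1])<.04)]; q=np.polyfit(f[:,1],f[:,0],1); print("front",q)
pb=np.array([.5618,-.2424]); print("hole-pin b",h-pb)
cv2.imwrite(f"pics/{sys.argv[1]}.png",c["color"][:,:,::-1])
E
python3 chk.py over1
```

```text
t 11.1667 [ 0.5033418  -0.21040148  0.39807804] yaw -25.392215360595774 tilt 0.060399079464239974 zu 0.2137780376233935 [-0.08965757 -1.07226705 -3.94269429] 70.21064758300781
hole [ 0.56544843 -0.24065329] (21.008224487304688, 21.028736114501953) plate z 0.22130368409932535 tool [0.06907904 0.00069719]
sides [np.float64(0.050258450355362166), np.float64(-0.04891619074906164)]
front [0.00071881 0.08561306]
hole-pin b [0.00364843 0.00174671]
```

>>> {"api": "drive_tool", "payload": {
  "claw": [5, 5, 5, 5, 5, 5, 5, 5],
  "slide": [
    [-0.006, -0.005, -0.03],
    [-0.006, -0.005, -0.08],
    [-0.006, -0.005, -0.13],
    [-0.006, -0.005, -0.17],
    [-0.006, -0.005, -0.2],
    [-0.006, -0.005, -0.206],
    [-0.006, -0.005, -0.206],
    [-0.006, -0.005, -0.206]
  ],
  "yaw": [-0.001, -0.001, -0.001, -0.001, -0.001, -0.001, -0.001, -0.001]
}}

```text
time: 11.88
tool_pos: [0.5009, -0.214, 0.2967]
tcp_rot: [3.063, -0.698, 0.002]
wrist_force: [0.8, -0.2, -4.6]
width: 0.165
grip_force: 70.1
```

```bash
python3 chk.py over2; python3 chk.py over3 | head -2
```

```text
t 11.8833 [ 0.50085626 -0.21396382  0.29665335] yaw -25.69054495924619 tilt 0.0811137620720375 zu 0.11235335236359359 [ 0.7610475  -0.20166186 -4.61161903] 70.09207606315613
hole [ 0.56318408 -0.24469395] (21.028221130371094, 21.06155014038086) plate z 0.11977246468574071 tool [0.06948839 0.00067266]
sides [np.float64(0.05027379536880721), np.float64(-0.04895218387027328)]
front [0.00076334 0.08604261]
hole-pin b [ 0.00138408 -0.00229395]
t 11.9333 [ 0.50112047 -0.21419515  0.29732088] yaw -25.70036105890775 tilt 0.16121625713263082 zu 0.1130208801909777 [ 0.2027378  -0.61717372 -5.10562056] 70.09143948554993
hole [ 0.56367804 -0.2450605 ] (21.054609298706055, 21.077144622802734) plate z 0.1205286598348198 tool [0.06975396 0.00068296]
```

View pics/over2.png

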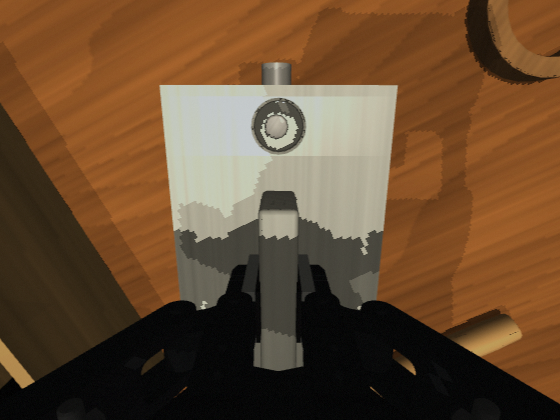

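Pin b is visible through the front hole: pin top at about (277,127), hole centre at about (279,126). I'll measure the pin directly from this view.

```bash
python3 - <<'E'
from hole import *
c=dict(np.load("w6.npz")); tcp=np.array([.5011,-.2142,.2973]);P=cloud(c)
m=(abs(P[...,2]-.072)<.006)&(np.hypot(P[...,0]-.563,P[...,1]+.244)<.011)
u=np.argwhere(m)[:,::-1].astype(np.float32); k=cv2.minEnclosingCircle(u); print(len(u),u.mean(0),k,np.median(P[m][:,2]))
for q in(u.mean(0),k[0]): print(plane(c,q,.072))
E
```

```text
445 [275.18204 127.31236] ((275.49249267578125, 127.15413665771484), 12.164202690124512) 0.071366896208929
[[ 0.56253448 -0.24290316  0.072     ]]
[[ 0.56253642 -0.24310438  0.072     ]]
```

>>> {"api": "drive_tool", "payload": {
  "claw": [5, 5, 5, 5, 5, 5, 5, 5],
  "slide": [
    [-0.0015, 0.003, 0],
    [-0.0015, 0.003, -0.015],
    [-0.0015, 0.003, -0.03],
    [-0.0015, 0.003, -0.042],
    [-0.0015, 0.003, -0.05],
    [-0.0015, 0.003, -0.056],
    [-0.0015, 0.003, -0.058],
    [-0.0015, 0.003, -0.058]
  ],
  "yaw": [0, 0, 0, 0, 0, 0, 0, 0]
}}

```text
time: 12.65
tool_pos: [0.4994, -0.2126, 0.2661]
tcp_rot: [-3.062, 0.7, 0.002]
wrist_force: [0.5, -0.3, -5.4]
width: 0.162
grip_force: 70.3
```

>>> {"api": "drive_tool", "payload": {
  "claw": [5, 5, 5, 5],
  "slide": [
    [0, 0, 0],
    [0, 0, 0],
    [0, 0, 0],
    [0, 0, 0]
  ],
  "yaw": [0, 0, 0, 0]
}}

```text
time: 12.98
tool_pos: [0.4997, -0.2127, 0.267]
tcp_rot: [3.063, -0.7, 0.001]
wrist_force: [0.7, 0.6, -4.0]
width: 0.156
grip_force: 70.3
```

```bash
for i in 1 2; do python3 chk.py fin$i; done;  python3 - <<'E'
from hole import *
from workcell import bot
c=dict(np.load("w6.npz")); P=cloud(c)
m=(abs(P[...,2]-.072)<.005)&(np.hypot(P[...,0]-.5625,P[...,1]+.243)<.009)
u=np.argwhere(m)[:,::-1].astype(np.float32); k=cv2.minEnclosingCircle(u); print(len(u),k,np.median(P[m][:,2]),plane(c,k[0],.072),plane(c,u.mean(0),.072))
s=bot.read_camera("scene"); np.savez("s1.npz",**s)
a=s["color"][150:260,150:300,::-1]; cv2.imwrite("pics/finscene.png",np.hstack([cv2.resize(a,(400,300),interpolation=cv2.INTER_CUBIC),cv2.resize(c["color"][:,:,::-1],(400,300))]))
E
```

```text
t 12.9833 [ 0.49967458 -0.21271229  0.26702502] yaw -25.744700184382044 tilt 0.03776031050691087 zu 0.08272501925543099 [ 0.68632059  0.58822619 -3.95439466] 70.29835939407349
hole [ 0.56187476 -0.24346022] (21.054140090942383, 21.069866180419922) plate z 0.0902160106601319 tool [0.06938181 0.00067846]
sides [np.float64(0.05029157061528305), np.float64(-0.048944424743755606)]
front [0.00051342 0.08594982]
hole-pin b [ 7.47558594e-05 -1.06022034e-03]
t 13.0333 [ 0.49963642 -0.21268553  0.26697865] yaw -25.74283448719351 tilt 0.03190337712816132 zu 0.08267865498029872 [-0.77329319 -0.80106774 -4.17707967] 70.29784440994263
hole [ 0.56181622 -0.24343666] (21.047067642211914, 21.0861873626709) plate z 0.0901525347091207 tool [0.06936483 0.00069245]
sides [np.float64(0.05029008460238191), np.float64(-0.04893352938148635)]
front [0.00057009 0.08593256]
hole-pin b [ 1.62231445e-05 -1.03666077e-03]
619 ((276.0, 124.0), 14.31792163848877) 0.07142113207232836 [[ 0.56254406 -0.24289014  0.072     ]] [[ 0.56255913 -0.24289743  0.072     ]]
```

View pics/finscene.png

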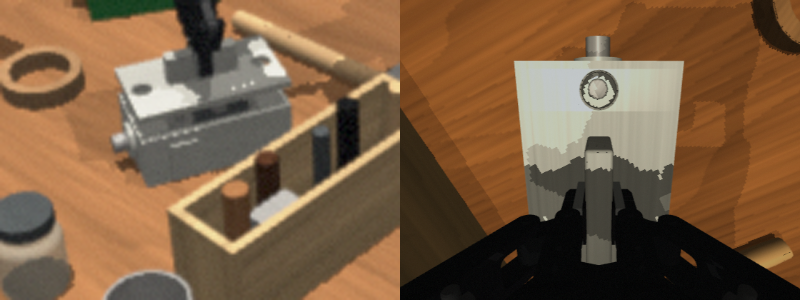

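The hole sits within 1 mm of pin b. The cover is level (tilt under 0.1°), with its underside at about 82 mm, 10 mm above the pin tops, and it isn't touching the gearbox. Handing in now.

```bash
python3 -c "
from workcell import bot
print(bot.finish_job())"
```

```text
the job is handed in; nothing more can be done
None
```

Both pins are pressed fully home. The cover is held level and steady about 10 mm above them, with the front hole measured within 1 mm of pin b; I couldn't see the hole over pin a, but the cover's measured position and angle put it over that pin too. The job is handed in at about 13 s.

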